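# Point out the gearmotor without a pinion and set the hold lever

## Task

One of the four gearmotors in the divided tray has no pinion on its shaft: point it out to the overhead camera by bringing the fingertips down over its bare shaft, about 2 cm above it, and keep them there for two seconds without touching it. Then push the hold lever all the way over, away from the robot, so that the tray is held back, and move clear. Do not touch any gearmotor or bring the fingertips down over the complete ones, and leave everything else on the bench where it is: nothing is to be picked up.

Things in the scene. Friction and masses are not known exactly. Their poses are not given: they have to be found in the camera images.
- motor_a: The gearmotor to point at: the only one WITHOUT a pinion, a bare 8 mm shaft stands alone on its face. Black upright cylinder 50 mm across and 60 mm tall with a steel shaft standing up to 82 mm; about 0.3 kg, loose, stands in one cell of the tray. Origin: centre of its underside, z up.
- motor_a_shaft (a point): Top end of that motor's shaft, on its axis, 82 mm above its underside.
- motor_b: A complete gearmotor, like its two twins: a steel toothed pinion, 34 mm over the teeth and 12 mm thick (66 to 78 mm above its underside), sits round its shaft. Black upright cylinder 50 mm across and 60 mm tall with a steel shaft standing up to 82 mm; about 0.3 kg, loose, stands in one cell of the tray. Origin: centre of its underside, z up.
- motor_b_shaft (a point): Top end of that motor's shaft, on its axis, 82 mm above its underside.
- motor_c: A complete gearmotor, like its two twins: a steel toothed pinion, 34 mm over the teeth and 12 mm thick (66 to 78 mm above its underside), sits round its shaft. Black upright cylinder 50 mm across and 60 mm tall with a steel shaft standing up to 82 mm; about 0.3 kg, loose, stands in one cell of the tray. Origin: centre of its underside, z up.
- motor_c_shaft (a point): Top end of that motor's shaft, on its axis, 82 mm above its underside.
- motor_d: A complete gearmotor, like its two twins: a steel toothed pinion, 34 mm over the teeth and 12 mm thick (66 to 78 mm above its underside), sits round its shaft. Black upright cylinder 50 mm across and 60 mm tall with a steel shaft standing up to 82 mm; about 0.3 kg, loose, stands in one cell of the tray. Origin: centre of its underside, z up.
- motor_d_shaft (a point): Top end of that motor's shaft, on its axis, 82 mm above its underside.
- tray: Grey shallow fixed tray, 250 x 250 mm, walls 22 mm high and 5 mm thick, floor 5 mm, divided by a cross of walls into 2 x 2 cells with one gearmotor in each, at any spot within 12 mm of the point 60 mm in x and in y from the tray's centre. Origin: centre of its underside.
- hold_lever_base: Fixed grey block of the hold lever, 70 x 50 x 25 mm. Origin: centre of its underside; its own x axis points away from the robot (within 0.35 rad) and the lever swings in its x-z plane.
- hold_lever_tip (a point): Centre of the black ball (26 mm across) on the end of the lever's 10 mm thick steel rod. It moves with the lever, 80 mm from the pivot, which is 22 mm above the block's underside.
- hold_lever (a joint): Lever angle: 0 leans 0.5 rad from upright towards the robot (block's -x; ball 38 mm on that side of the block's centre, 92 mm high), 1.0 rad is its end stop, leaning 0.5 rad the other way, away from the robot (ball 38 mm at +x). The ball passes 102 mm high in the middle. It starts between 0 and 0.2, moves with about 1 N at the ball and stays where it is left.
- spare_pinion: Loose steel pinion, 34 mm across, 12 mm high, flat on the table between lever and tray. Origin: centre of its underside. Leave alone.
- jar: White round jar with black cap, 44 mm across, 55 mm high, upright between lever and tray. Origin: centre of its underside. Leave alone.
- screwdriver: Blue-handled screwdriver about 200 mm long and 26 mm high, lying crosswise beyond the lever. Leave alone.
- caliper: Steel and black caliper, 210 mm long, 10 mm high, lying to the left of the tray. Leave alone.
- cup: White open cup, 66 mm across, 75 mm high, to the left of the tray's far corner. Origin: centre of its underside. Leave alone.
- roller: Plain aluminium cylinder, 32 mm across, 50 mm high, upright beyond the tray's right corner. Origin: centre of its underside. Leave alone.
Not all that is in view belongs to the job. Leave any blue look-alike of the hold_lever_base alone.

How it is judged (in metres and radians):
On the way, in this order (a step that is already met when the one before it is completed fails the run):
1. lever not yet pushed (below 0.35 rad), point at the gearmotor without pinion: TCP within 20 mm of its axis, 19 to 60 mm above its shaft end (fingertips up to 41 mm above), for 1.5 s (horizontal distance between the grasp point and motor_a_shaft below 0.02 m and z of the grasp point in the frame of motor_a_shaft between 0.019 and 0.06 m and value of joint hold_lever below 0.35 rad), for 1.5 s.
2. then the hold lever is pushed all the way over (beyond 0.85 of 1.0 rad) (value of joint hold_lever above 0.85 rad), for 0.2 s.
At the end, for the whole second after the job is handed in: The hold lever is over, away from the robot (beyond 0.85 rad); all four gearmotors stand upright (within 0.1 rad) within 10 mm of where they were, and the spare pinion, jar, screwdriver, caliper, cup and roller lie within 15 mm of where they were (value of joint hold_lever above 0.85 rad and distance of each of motor_a, motor_b, motor_c, motor_d from where it was at the start of the episode below 0.01 m and angle between each of motor_a, motor_b, motor_c, motor_d's own z axis and vertical below 0.1 rad and distance of each of spare_pinion, jar, screwdriver, caliper, cup, roller from where it was at the start of the episode below 0.015 m); the robot touches nothing.
It fails at once if a gearmotor is touched (contact force between any of the fingers, the arm and motor_a above 0.5 N or contact force between any of the fingers, the arm and motor_b above 0.5 N or contact force between any of the fingers, the arm and motor_c above 0.5 N or contact force between any of the fingers, the arm and motor_d above 0.5 N).
It fails at once if a gearmotor is shifted more than 10 mm or lifted (distance of any of motor_a, motor_b, motor_c, motor_d from where it was at the start of the episode above 0.01 m).
It fails at once if the fingertips come down over one of the complete gearmotors (TCP within 20 mm of its axis and less than 60 mm above its shaft's end) ((horizontal distance between the grasp point and motor_b_shaft below 0.02 m and z of the grasp point in the frame of motor_b_shaft below 0.06 m) or (horizontal distance between the grasp point and motor_c_shaft below 0.02 m and z of the grasp point in the frame of motor_c_shaft below 0.06 m) or (horizontal distance between the grasp point and motor_d_shaft below 0.02 m and z of the grasp point in the frame of motor_d_shaft below 0.06 m)).
It fails at once if the spare pinion, jar, screwdriver, caliper, cup or roller is moved more than 15 mm (distance of any of spare_pinion, jar, screwdriver, caliper, cup, roller from where it was at the start of the episode above 0.015 m).
It also fails if it takes over 48 s, if anything falls off the work surface, if the arm or the gripper's body presses on something with over 40 N, if the wrist force passes 120 N, or if a joint passes its speed limit or range.

## Robot

A 6-joint arm with a two-finger parallel gripper is mounted at the origin on the work surface. World frame = base frame: x ahead of the robot, y to its left, z up, the work surface at z = 0. Lengths are in mm, angles in rad, forces in N, time in s.
With the tool pointing down it reaches from about 350 to 875 mm from the base axis. Payload 4.2 kg.
Tool frame: the origin (TCP) lies between the finger pads, 19 mm behind the fingertips; this is the grasp point; z points along the fingers, y is the line along which they close (so a half turn about z gives the same grasp; the last joint's range is limited). The gripper opens to 85 mm and grips with 20 to 120 N. Pads are 22 mm wide; open, the fingers measure 114 mm over their backs; the gripper's body (76 mm by 85 mm) begins 54 mm behind the grasp point. The pads swing forward as they close: fully open they stand 13 mm farther back than shut.
Start: joints at [-1.012, 0.385, 0.008, 0, -1.194, -0.259], TCP at [184.596, -597.096, 250.012] pointing down, gripper open.
Joint ranges: [-3.14, 3.14], [-1.21, 2.06], [-1.07, 1.41], [-3.16, 2.05], [-2.99, -0.16], [-3.1, 3.1]. Speed limits (rad/s): [2.79, 2.79, 3.14, 3.14, 3.14, 3.14].

## Interface

Orientations are given as a unit quaternion [x, y, z, w].
In Python, from bench import arm, get_image gives the robot as it stands.
- The arm moves only by the tool drive_tool, never from a script. Its argument "deltas" is a list of rows, each a list of 2 entries, a list of its own where there are three numbers: the shift along the tool's x, y, z in cm, then the turn, a rotation vector about the tool's x, y, z in degrees. In form: [[[x, y, z], [ax, ay, az]], ...]. A call has 1 to 12 rows; each row shifts and turns the commanded pose from where the row before left it, along the tool's axes as they then stand; what a row does not reach is not made up. A row lasts 1/10 s, in which the tool goes at most 50 mm and 8.59 degrees, less where a joint would pass 70% of its speed; a pose out of reach is approached as far as the arm can. A call with a gripper value outside its range is refused whole. "claw" is the finger opening in cm, from 0 to 8.54, set as the call begins (left out, the last holds). The fingers move at their own pace and stop on an object; the grip force is fixed at half the most. Time passes only in rows, so rows that do not move let the fingers close. It gives the time, the measured TCP pose, the force, the opening and the grip force at its end, in the units of the state.
- arm.read_state(): the state, without advancing time (a new reading comes with each control period).
- get_image(name): name is "side" or "top"; returns a dict with "img" (400x640x3 uint8, red, green, blue), "fx", "fy", "cx", "cy" (pixels), "eye" and "orientation" of the camera in the world. Camera axes: x right, y down, z forward; pixel columns grow to the right and rows downward; lengths in mm; the calibration is good to about 2 mm. A picture is of the moment at which its call begins. There is no depth.
- arm.job_done(): hands the job in; it is judged then, once.
The state is a dict: "clock": time; "joints": joint angles; "joint_vel": joint speeds; "joint_efforts": joint torques, N m; "position": TCP position; "ee_rot": TCP orientation; "contact_force": force on the tool from outside, world axes, zero at the start; "wrist_torque": the same for the moment, N m; "gripper_width": finger opening in mm; "grasp_force": force on a finger pad.
Only numpy, scipy, OpenCV 4.12 (cv2) and the standard library are available. Lean on these libraries where they do the work, as an engineer would, in place of code of your own. Each camera call takes 0.05 s, during which the arm holds its last target. There are 200 camera calls.

## Working session

There is one attempt and no reset: what is moved stays moved. The work goes in short steps, Python scripts to look and compute and a tool call to move; the robot and the scene stay as the last step left them, time stands still between calls to the robot, and variables do not carry over. Pictures are saved under pics/ and viewed, at most 10 in all, crops included, and the job is handed in when it is done.

Besides the shell and the picture viewer there is one more tool, called after "Call:" as name(argument=value, ...), one argument or row to a line, values as JSON. drive_tool: Moves the arm, as the interface text tells. Its arguments: {"type":"object","properties":{"deltas":{"type":"array"},"claw":{"type":"number"}},"required":["deltas"]}

```bash
mkdir -p pics; cat > h.py <<'E'
import numpy as np, cv2, json
from scipy.spatial.transform import Rotation as R
from bench import arm, get_image
def snap(n,f):
    d=get_image(n); cv2.imwrite(f'pics/{f}.png',d['img'][:,:,::-1]); 
    np.save(f'pics/{f}.npy',{k:v for k,v in d.items()},allow_pickle=True); return d
def load(f): return np.load(f'pics/{f}.npy',allow_pickle=True).item()
def ray(d,u,v):
    r=R.from_quat(d['orientation']).apply([(u-d['cx'])/d['fx'],(v-d['cy'])/d['fy'],1]); return np.array(d['eye']),r
def plane(d,u,v,z):
    e,r=ray(d,u,v); return e+r*(z-e[2])/r[2]
def proj(d,p):
    c=R.from_quat(d['orientation']).inv().apply(np.array(p)-d['eye']); return c[0]/c[2]*d['fx']+d['cx'],c[1]/c[2]*d['fy']+d['cy']
E
python3 - <<'E'
from h import *
for n in('top','side'):
    d=snap(n,n+'0'); print(n,d['eye'],d['orientation'],d['fx'],d['cx'],d['cy'])
s=arm.read_state(); print(s['clock'],s['position'],s['ee_rot'],s['contact_force'])
E
```

```text
top [ 346.60413488   -5.04411244 1274.51118784] [-0.70201798  0.70860696 -0.05133274  0.049111  ] 364.58055099898536 312.87671750003165 205.83677025413948
side [ 490.49885418 -961.23513065  790.05418237] [ 0.89228318 -0.02426934  0.00519118 -0.45079349] 423.22134502230267 319.0677086128003 198.00469624459046
0.1 [ 184.4603353  -596.65472626  249.00895193] [-1.49255491e-01  9.88798157e-01  9.81139726e-04 -2.01976185e-04] [0.65873772 0.19189182 0.96635877]
```

View pics/top0.png

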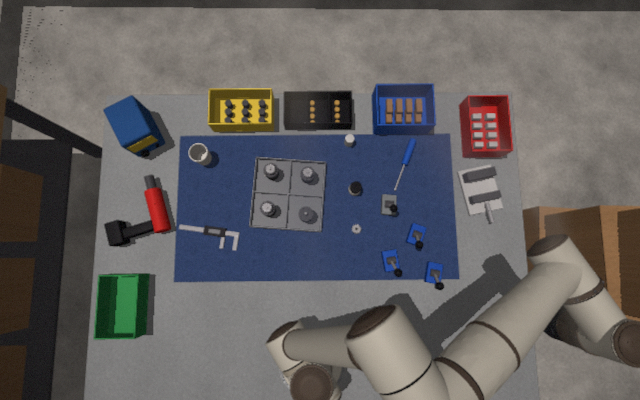

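View pics/side0.png

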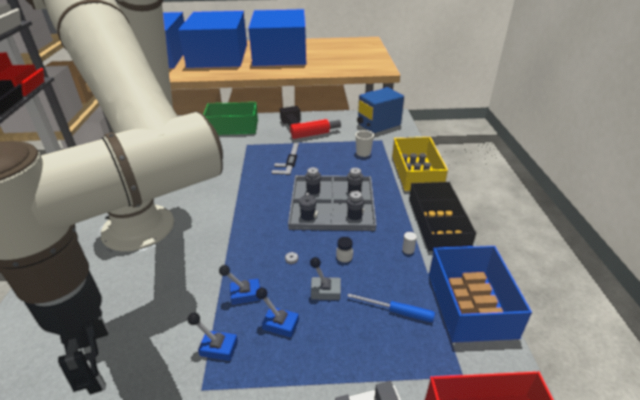

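Top view: four motors at (271,171), (307,174), (268,208) and (306,213). The last shows no bright pinion and is the candidate. There is one grey lever base at (389,205), with its ball at about (394,210). The blue look-alikes are at (416,236), (391,262) and (434,273). I'll confirm with an enlarged crop.

```bash
python3 - <<'E'
from h import *
t=load('top0');s=load('side0')
a=cv2.resize(t['img'][150:240,245:335],(400,400),interpolation=cv2.INTER_CUBIC)
b=cv2.resize(s['img'][160:240,285:385],(400,320),interpolation=cv2.INTER_CUBIC); b=cv2.copyMakeBorder(b,0,80,0,0,0)
c=cv2.resize(t['img'][185:225,370:410],(200,200),interpolation=cv2.INTER_CUBIC)
e=cv2.resize(s['img'][245:305,295:355],(200,200),interpolation=cv2.INTER_CUBIC)
m=np.hstack([a,b]); n=np.hstack([c,e,np.zeros((200,400,3),np.uint8)])
cv2.imwrite('pics/crop0.png',np.vstack([m,n])[:,:,::-1])
E
```

```text
(no output)
```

View pics/crop0.png

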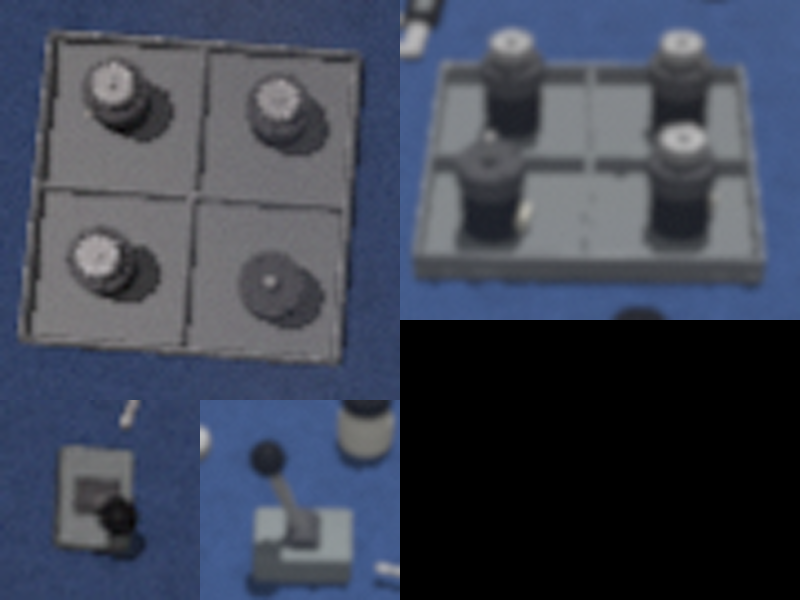

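The crop confirms it: the near-right motor is the only one with a bare shaft, with its tip at top (305.5,212.9) and side (307.5,193.5). The other three have bright pinions. The lever block is the grey one, with its ball at top (393.2,208.1) and side (315.1,262.4).

```bash
python3 - <<'E'
from h import *
t=load('top0');s=load('side0')
def tri(a,b):
    e1,r1=ray(t,*a);e2,r2=ray(s,*b)
    k=np.linalg.lstsq(np.c_[r1,-r2],e2-e1,rcond=None)[0];p,q=e1+k[0]*r1,e2+k[1]*r2
    return ((p+q)/2).round(1),np.linalg.norm(p-q).round(1)
print('shaft',tri((305.5,212.9),(307.5,193.5)),plane(t,305.5,212.9,87).round(),plane(s,307.5,193.5,87).round())
print('ball',tri((393.2,208.1),(315.1,262.4)),plane(t,393.2,208.1,92).round(),plane(s,315.1,262.4,92).round())
for x,y in [(113,84),(278,99),(98,256)]:
    print('motor',plane(t,245+x*.225-.5,150+y*.225-.5,83).round())
P=[]
for x,y in [(60,48),(133,50),(128,150),(57,146)]:
    P.append(plane(t,370+x/5-.5,185+y/5-.5,25));print('corner',P[-1].round())
print('base',np.mean(P,0),'xaxis',P[0]+P[1]-P[2]-P[3])
g=lambda u,v,z:print(u,v,plane(t,u,v,z).round())
g(355,188,55);g(356,229,12);g(349,141,50);g(409,145,26);g(397,188,10);g(416,236,25);g(418,243,90)
st=arm.read_state();print(st['position'],R.from_quat(st['ee_rot']).as_matrix().round(3),st['clock'])
E
```

```text
shaft (array([494.5,  14.9,  86.9]), np.float64(2.2)) [493.  15.  87.] [496.  15.  87.]
ball (array([ 505.5, -271.1,   98.6]), np.float64(0.8)) [ 506. -273.   92.] [ 506. -264.   92.]
motor [645. 133.  83.]
motor [632.   9.  83.]
motor [514. 143.  83.]
corner [ 565. -249.   25.]
corner [ 563. -300.   25.]
corner [ 493. -293.   25.]
corner [ 496. -244.   25.]
base [ 528.89935295 -271.66947385   25.        ] xaxis [138.65832408 -10.94807078   0.        ]
355 188 [ 581. -154.   55.]
356 229 [ 445. -159.   12.]
349 141 [ 749. -138.   50.]
409 145 [ 740. -353.   26.]
397 188 [ 588. -307.   10.]
416 236 [ 418. -362.   25.]
418 243 [ 391. -349.   90.]
[ 184.4603353  -596.65472626  249.00895193] [[-0.955 -0.295 -0.001]
 [-0.295  0.955  0.002]
 [ 0.     0.002 -1.   ]] 0.1
```

Call:
drive_tool(
  deltas=[
    [[0, 0, 0], [0, 0, 7.3]],
    [[0, 0, 0], [0, 0, 7.3]],
    [[0, 0, 0], [0, 0, 7.2]],
    [[0, 0, 0], [0, 0, 0]],
  ],
  claw=0,
)

```text
clock: 0.5
position: [184.5, -596.8, 249.4]
ee_rot: [0.04, 0.999, 0.001, -0.0]
contact_force: [0.0, 0.8, -0.2]
gripper_width: 28.4
grasp_force: 0.0
```

```bash
cat >> h.py <<'E'
def go(p):
    s=arm.read_state();M=R.from_quat(s['ee_rot'])
    print('t',s['clock'],'pos',np.round(s['position'],1),'F',np.round(s['contact_force'],1),'w',s['gripper_width'])
    print('xaxis',M.as_matrix()[:,0].round(3),'z',M.as_matrix()[:,2].round(3),'cm tool',(M.inv().apply(np.array(p)-s['position'])/10).round(2))
E
python3 -c "
from h import *
go([494.5,15,249]);print(arm.read_state()['joints'])"
```

```text
t 0.5 pos [ 184.5 -596.8  249.4] F [ 0.   0.8 -0.2] w 28.44828829270131
xaxis [-0.997  0.08   0.001] z [-0.     0.001 -1.   ] cm tool [-25.98  63.48   0.1 ]
[-1.01239465e+00  3.85178266e-01  7.19300333e-03 -2.52604162e-04
 -1.19399018e+00 -6.38861732e-01]
```

Call:
drive_tool(
  deltas=[
    [[-0.7, 1.8, 0], [0, 0, 0]],
    [[-1.5, 3.6, 0], [0, 0, 0]],
    [[-1.5, 3.6, 0], [0, 0, 0]],
    [[-1.5, 3.6, 0], [0, 0, 0]],
    [[-1.5, 3.6, 0], [0, 0, 0]],
    [[-1.5, 3.6, 0], [0, 0, 0]],
    [[-1.5, 3.6, 0], [0, 0, 0]],
    [[-1.5, 3.6, 0], [0, 0, 0]],
    [[-1.5, 3.6, 0], [0, 0, 0]],
    [[-1.5, 3.6, 0], [0, 0, 0]],
    [[-1.5, 3.6, 0], [0, 0, 0]],
    [[-1.5, 3.6, 0], [0, 0, 0]],
  ],
)

```text
clock: 1.7
position: [389.7, -196.8, 250.1]
ee_rot: [0.039, 0.999, 0.0, 0.0]
contact_force: [-0.0, -0.7, 0.3]
gripper_width: 0.1
grasp_force: 0.0
```

Call:
drive_tool(
  deltas=[
    [[-1.5, 3.6, 0], [0, 0, 0]],
    [[-1.5, 3.6, 0], [0, 0, 0]],
    [[-1.5, 3.6, 0], [0, 0, 0]],
    [[-1.5, 3.6, 0], [0, 0, 0]],
    [[-1.5, 3.6, 0], [0, 0, 0]],
    [[-1.0, 2.4, 0], [0, 0, 0]],
    [[-0.7, 1.6, 0], [0, 0, 0]],
    [[0, 0, 0], [0, 0, 0]],
    [[0, 0, 0], [0, 0, 0]],
  ],
)

```text
clock: 2.6
position: [498.4, 13.3, 249.7]
ee_rot: [0.04, 0.999, -0.0, -0.001]
contact_force: [0.5, -0.4, -0.2]
gripper_width: -0.0
grasp_force: 0.0
```

```bash
python3 -c "
from h import *
go([494.5,15,126])"
```

```text
t 2.6 pos [498.4  13.3 249.7] F [ 0.5 -0.4 -0.2] w -0.006085937095419088
xaxis [-0.997  0.08   0.001] z [-0.001 -0.    -1.   ] cm tool [ 0.39  0.14 12.37]
```

Now I'll descend to TCP z ≈ 128 in stages.

Call:
drive_tool(
  deltas=[
    [[0.4, 0.1, 1.0], [0, 0, 0]],
    [[0, 0, 2.0], [0, 0, 0]],
    [[0, 0, 2.0], [0, 0, 0]],
    [[0, 0, 2.0], [0, 0, 0]],
    [[0, 0, 1.5], [0, 0, 0]],
    [[0, 0, 0], [0, 0, 0]],
    [[0, 0, 0], [0, 0, 0]],
  ],
)

```text
clock: 3.3
position: [494.6, 14.2, 165.1]
ee_rot: [0.041, 0.999, -0.0, -0.0]
contact_force: [0.0, 0.4, 0.5]
gripper_width: 0.3
grasp_force: 0.0
```

```bash
python3 - <<'E'
from h import *
go([494.5,15,128])
d=snap('side','side1')
cv2.imwrite('pics/c1.png',cv2.resize(d['img'][120:240,265:405],None,fx=4,fy=4,interpolation=cv2.INTER_CUBIC)[:,:,::-1])
E
```

```text
t 3.3 pos [494.6  14.2 165.1] F [0.  0.4 0.5] w 0.30884419622593173
xaxis [-0.997  0.081  0.   ] z [-0. -0. -1.] cm tool [0.01 0.08 3.71]
```

View pics/c1.png

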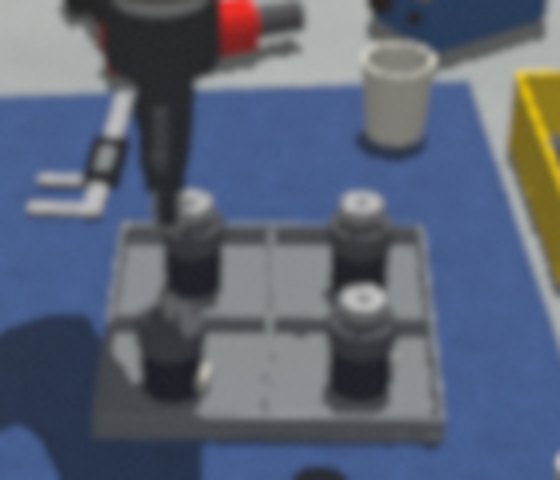

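The side crop shows the fingertips at about (168,222), directly above the bare-shaft motor (shaft about (170,300)) and clear of it. I'll go down the last 3.7 cm and hold for more than 2 s.

Call:
drive_tool(
  deltas=[
    [[0, 0.1, 1.0], [0, 0, 0]],
    [[0, 0, 1.0], [0, 0, 0]],
    [[0, 0, 1.0], [0, 0, 0]],
    [[0, 0, 0.7], [0, 0, 0]],
    [[0, 0, 0], [0, 0, 0]],
    [[0, 0, 0], [0, 0, 0]],
    [[0, 0, 0], [0, 0, 0]],
    [[0, 0, 0], [0, 0, 0]],
    [[0, 0, 0], [0, 0, 0]],
    [[0, 0, 0], [0, 0, 0]],
    [[0, 0, 0], [0, 0, 0]],
    [[0, 0, 0], [0, 0, 0]],
  ],
)

```text
clock: 4.55
position: [495.0, 15.9, 128.1]
ee_rot: [0.04, 0.999, 0.0, 0.0]
contact_force: [1.3, 0.1, -0.8]
gripper_width: -0.2
grasp_force: 0.0
```

Call:
drive_tool(
  deltas=[
    [[0, 0, 0], [0, 0, 0]],
    [[0, 0, 0], [0, 0, 0]],
    [[0, 0, 0], [0, 0, 0]],
    [[0, 0, 0], [0, 0, 0]],
    [[0, 0, 0], [0, 0, 0]],
    [[0, 0, 0], [0, 0, 0]],
    [[0, 0, 0], [0, 0, 0]],
    [[0, 0, 0], [0, 0, 0]],
    [[0, 0, 0], [0, 0, 0]],
    [[0, 0, 0], [0, 0, 0]],
    [[0, 0, 0], [0, 0, 0]],
    [[0, 0, 0], [0, 0, 0]],
  ],
)

```text
clock: 5.75
position: [495.0, 15.9, 128.0]
ee_rot: [0.04, 0.999, 0.0, -0.0]
contact_force: [0.8, 0.3, -0.0]
gripper_width: -0.0
grasp_force: 0.0
```

Call:
drive_tool(
  deltas=[
    [[0, 0, 0], [0, 0, 0]],
    [[0, 0, 0], [0, 0, 0]],
    [[0, 0, 0], [0, 0, 0]],
    [[0, 0, 0], [0, 0, 0]],
    [[0, 0, -1.5], [0, 0, 0]],
    [[0, 0, -2.5], [0, 0, 0]],
    [[0, 0, -2.5], [0, 0, 0]],
    [[0, 0, -2.5], [0, 0, 0]],
    [[0, 0, -1.5], [0, 0, 0]],
    [[0, 0, 0], [0, 0, 0]],
  ],
)

```text
clock: 6.75
position: [496.3, 16.2, 235.4]
ee_rot: [0.04, 0.999, 0.001, 0.003]
contact_force: [-0.0, 0.7, 0.7]
gripper_width: -0.1
grasp_force: 0.0
```

```bash
python3 -c "
from h import *
go([450,-267,232])"
```

```text
t 6.75 pos [496.3  16.2 235.4] F [-0.   0.7  0.7] w -0.059794416378449455
xaxis [-0.997  0.08  -0.005] z [ 0.005  0.001 -1.   ] cm tool [  2.34 -28.6    0.27]
```

Call:
drive_tool(
  deltas=[
    [[0.2, -1.6, 0], [0, 0, 0]],
    [[0.3, -3.5, 0], [0, 0, 0]],
    [[0.3, -3.5, 0], [0, 0, 0]],
    [[0.3, -3.5, 0], [0, 0, 0]],
    [[0.3, -3.5, 0], [0, 0, 0]],
    [[0.3, -3.5, 0], [0, 0, 0]],
    [[0.3, -3.5, 0], [0, 0, 0]],
    [[0.2, -3.0, 0], [0, 0, 0]],
    [[0.1, -2.0, 0], [0, 0, 0]],
    [[0, -1.0, 0], [0, 0, 0]],
    [[0, 0, 0], [0, 0, 0]],
    [[0, 0, 0], [0, 0, 0]],
  ],
)

```text
clock: 7.95
position: [448.6, -267.0, 232.3]
ee_rot: [0.04, 0.999, 0.0, -0.001]
contact_force: [0.8, -0.1, -0.3]
gripper_width: 0.2
grasp_force: 0.0
```

```bash
python3 -c "
from h import *
go([450,-267,99])"
```

```text
t 7.95 pos [ 448.6 -267.   232.3] F [ 0.8 -0.1 -0.3] w 0.19994760020090563
xaxis [-0.997  0.081  0.001] z [-0.001  0.001 -1.   ] cm tool [-1.600e-01  1.000e-02  1.333e+01]
```

Call:
drive_tool(
  deltas=[
    [[0, 0, 1.3], [0, 0, 0]],
    [[0, 0, 2.5], [0, 0, 0]],
    [[0, 0, 2.5], [0, 0, 0]],
    [[0, 0, 2.5], [0, 0, 0]],
    [[0, 0, 2.5], [0, 0, 0]],
    [[0, 0, 1.5], [0, 0, 0]],
    [[0, 0, 0.5], [0, 0, 0]],
    [[0, 0, 0], [0, 0, 0]],
    [[0, 0, 0], [0, 0, 0]],
  ],
)

```text
clock: 8.85
position: [449.9, -267.1, 100.9]
ee_rot: [0.04, 0.999, -0.0, 0.001]
contact_force: [-0.6, 0.7, 0.1]
gripper_width: 0.0
grasp_force: 0.0
```

Call:
drive_tool(
  deltas=[
    [[-1.0, 0, 0], [0, 0, 0]],
    [[-1.0, 0, 0], [0, 0, 0]],
    [[-1.0, 0, 0], [0, 0, 0]],
    [[-0.5, 0, 0], [0, 0, 0]],
    [[-0.5, 0, 0], [0, 0, 0]],
    [[-0.5, 0, 0], [0, 0, 0]],
    [[-0.5, 0, 0], [0, 0, 0]],
    [[-0.5, 0, 0], [0, 0, 0]],
    [[-0.5, 0, 0], [0, 0, 0]],
    [[0, 0, 0], [0, 0, 0]],
  ],
)

```text
clock: 9.85
position: [509.8, -272.2, 100.0]
ee_rot: [0.04, 0.999, -0.0, 0.001]
contact_force: [-0.9, -0.2, -0.0]
gripper_width: 0.1
grasp_force: 0.0
```

```bash
python3 - <<'E'
from h import *
go([540,-273,99])
d=snap('side','side2')
cv2.imwrite('pics/c2.png',cv2.resize(d['img'][210:320,250:390],None,fx=4,fy=4,interpolation=cv2.INTER_CUBIC)[:,:,::-1])
E
```

```text
t 9.85 pos [ 509.8 -272.2  100. ] F [-0.9 -0.2 -0. ] w 0.08346229376594061
xaxis [-0.997  0.08  -0.001] z [ 0.001 -0.    -1.   ] cm tool [-3.02  0.17  0.1 ]
```

View pics/c2.png

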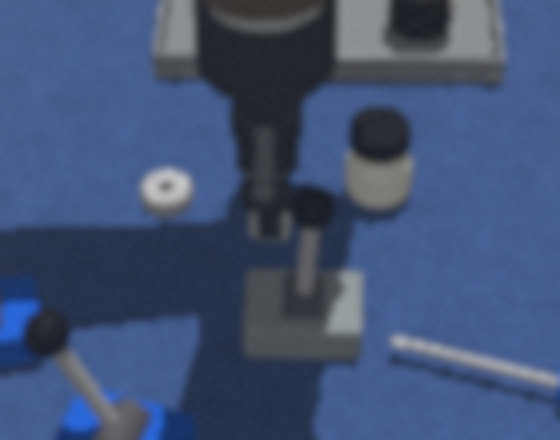

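The fingers are on the near side of the ball (ball at (313,205) in the crop), and the lever is now just past upright. I'll keep pushing.

Call:
drive_tool(
  deltas=[
    [[-0.5, 0, 0], [0, 0, 0]],
    [[-0.5, 0, 0], [0, 0, 0]],
    [[-0.5, 0, 0], [0, 0, 0]],
    [[-0.5, 0, 0], [0, 0, 0]],
    [[-0.5, 0, 0], [0, 0, 0]],
    [[-0.3, 0, 0], [0, 0, 0]],
    [[0, 0, 0], [0, 0, 0]],
    [[0, 0, 0], [0, 0, 0]],
  ],
)

```text
clock: 10.7
position: [537.2, -274.5, 100.2]
ee_rot: [0.04, 0.999, -0.0, 0.001]
contact_force: [0.7, 0.5, 0.1]
gripper_width: -0.2
grasp_force: 0.0
```

Call:
drive_tool(
  deltas=[
    [[-0.2, 0, 0], [0, 0, 0]],
    [[0, 0, 0], [0, 0, 0]],
    [[0, 0, 0], [0, 0, 0]],
  ],
)

```text
clock: 11.0
position: [538.7, -274.6, 100.1]
ee_rot: [0.04, 0.999, -0.0, 0.0]
contact_force: [-0.4, -0.8, -0.3]
gripper_width: -0.1
grasp_force: 0.2
```

Call:
drive_tool(
  deltas=[
    [[-0.2, 0, 0], [0, 0, 0]],
    [[0, 0, 0], [0, 0, 0]],
    [[0, 0, 0], [0, 0, 0]],
  ],
)

```text
clock: 11.3
position: [540.7, -274.7, 99.9]
ee_rot: [0.04, 0.999, 0.0, -0.0]
contact_force: [-0.4, -0.1, -0.5]
gripper_width: -0.1
grasp_force: 0.3
```

Call:
drive_tool(
  deltas=[
    [[-0.2, 0, 0], [0, 0, 0]],
    [[0, 0, 0], [0, 0, 0]],
    [[0, 0, 0], [0, 0, 0]],
  ],
)

```text
clock: 11.6
position: [542.9, -274.9, 100.0]
ee_rot: [0.04, 0.999, -0.0, 0.0]
contact_force: [-0.4, -0.7, -0.6]
gripper_width: 0.1
grasp_force: 0.3
```

Call:
drive_tool(
  deltas=[
    [[-0.1, 0, 0], [0, 0, 0]],
    [[0, 0, 0], [0, 0, 0]],
    [[0, 0, 0], [0, 0, 0]],
  ],
)

```text
clock: 11.9
position: [543.2, -274.9, 99.9]
ee_rot: [0.04, 0.999, 0.0, -0.001]
contact_force: [-3.1, 0.4, -0.4]
gripper_width: 0.2
grasp_force: 1.4
```

```bash
python3 - <<'E'
from h import *
go([545,-273,99])
d=snap('side','side3')
cv2.imwrite('pics/c3.png',cv2.resize(d['img'][210:320,250:390],None,fx=4,fy=4,interpolation=cv2.INTER_CUBIC)[:,:,::-1])
E
```

```text
t 11.9 pos [ 543.2 -274.9   99.9] F [-3.1  0.4 -0.4] w 0.21596939432089138
xaxis [-0.997  0.081  0.001] z [-0.001  0.    -1.   ] cm tool [-0.17  0.21  0.09]
```

View pics/c3.png

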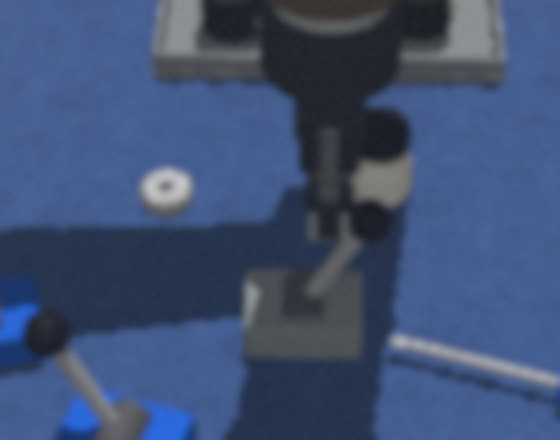

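The lever leans away from the robot (ball at (370,220)), and the force has risen to 3 N at the end stop. I'll back off, lift and check.

Call:
drive_tool(
  deltas=[
    [[0.5, 0, 0], [0, 0, 0]],
    [[1.5, 0, 0], [0, 0, 0]],
    [[2.0, 0, 0], [0, 0, 0]],
    [[1.0, 0, -1.0], [0, 0, 0]],
    [[0, 0, -2.5], [0, 0, 0]],
    [[0, 0, -3.5], [0, 0, 0]],
    [[0, 0, -3.5], [0, 0, 0]],
    [[0, 0, -3.0], [0, 0, 0]],
    [[0, 0, -1.5], [0, 0, 0]],
    [[0, 0, 0], [0, 0, 0]],
    [[0, 0, 0], [0, 0, 0]],
    [[0, 0, 0], [0, 0, 0]],
  ],
)

```text
clock: 13.15
position: [493.4, -270.7, 248.8]
ee_rot: [0.04, 0.999, 0.0, -0.001]
contact_force: [-0.4, 0.1, -0.2]
gripper_width: -0.2
grasp_force: 0.0
```

```bash
python3 - <<'E'
from h import *
go([545,-273,99])
d=snap('side','side4')
cv2.imwrite('pics/c4.png',cv2.resize(d['img'][120:330,240:440],None,fx=2.8,fy=2.8,interpolation=cv2.INTER_CUBIC)[:,:,::-1])
E
```

```text
t 13.15 pos [ 493.4 -270.7  248.8] F [-0.4  0.1 -0.2] w -0.20347092409661735
xaxis [-0.997  0.081  0.002] z [-0.002  0.001 -1.   ] cm tool [-5.19  0.18 14.97]
```

View pics/c4.png

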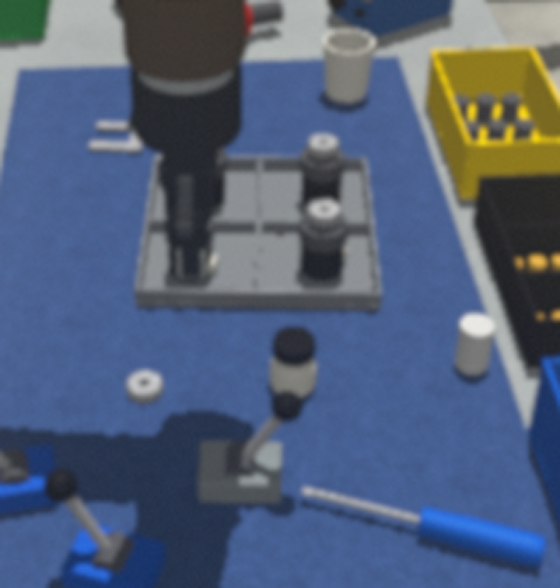

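The lever stays over (ball at (287,404) in the crop), the gripper is clear, and nothing else has visibly moved. I'll hand the job in.

```bash
python3 -c "
from h import *
print(arm.job_done())"
```

```text
the job is handed in; nothing more can be done
None
```

I pointed at the bare-shaft gearmotor for over 2 s without touching it, then pushed the hold lever to its end stop and moved clear; the job is handed in, with no verdict returned.

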